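# Hold a filter glass over the UV dose puck with sprung tweezers

## Robot

A 6-joint arm with a two-finger parallel gripper is mounted at the origin on a cart in front of the work surface, level with it; the furniture and walls round the work are solid. World frame = base frame: x ahead of the robot, y to its left, z up, the work surface at z = 0. Lengths are in m, angles in rad, forces in N, time in s.
With the tool pointing down it reaches from about 0.3 to 0.875 m from the base axis. Payload 6.4 kg.
Tool frame: the origin (TCP) lies on the centre line of the jaws, within the pads' length; the fingertips stand 19 mm ahead of it and the grasp point (between the pads) is the TCP (nose_length is the distance from the TCP to the fingertips, in m); z points along the fingers, y is the direction in which the jaws open and shut (so a half turn about z gives the same grasp; the last joint's range is limited). The gripper opens to 88 mm and grips with 3 to 60 N. Pads are 18 mm wide; open, the fingers measure 123 mm over their backs; the gripper's body (75 mm by 187 mm) begins 45 mm behind the grasp point.
Start: joints at [-1.552, 0.181, 1.607, -0, 1.354, -0.206], TCP at [0.128, -0.561, 0.258] pointing down, gripper open.
Joint ranges: [-2.99, 2.99], [-0.89, 2.07], [0.3, 2.58], [-1.14, 4.28], [0, 2.63], [-3.12, 3.12]. Speed limits (rad/s): [2.57, 2.57, 3.01, 3.14, 3.14, 3.14].

## Interface

Orientations are given as a unit quaternion [x, y, z, w].
In Python, from cell import observe, camera, camera_info, hand_in, nose_length gives the robot as it stands.
- The arm moves only by the tool carry_out, never from a script. Its argument "rows" is a list of rows, each an object with "travel": the shift along the world's x, y, z in cm, a list of three; "rot": the turn, a rotation vector about the world's x, y, z in degrees, a list of three. A call has 1 to 20 rows; each row is the pose to reach, as a shift and turn from the pose commanded when the call began; what a row does not reach only later rows make up. A row lasts 1/8 s, in which the tool goes at most 62.5 mm and 10.7 degrees, less where a joint would pass 70% of its speed; a pose out of reach is approached as far as the arm can. A call with a gripper value outside its range is refused whole. "hand" is the closure, from -1 (fully open) to 1 (shut), so that 0 is half open, set as the call begins (left out, the last holds). The fingers move at their own pace and stop on an object; "force" is the grip in N (left out, the last holds). Time passes only in rows, so rows that repeat a pose let the fingers close. It gives the time, the measured TCP pose, the force and the opening at its end, in the units of the state.
- observe(): the state, without advancing time (a new reading comes with each control period).
- camera(name): name is "scene" or "top"; returns (picture, depth): 480x640x3 uint8, red, green, blue; 480x640 float32, m along the optical axis (not along the pixel's ray), 0 where there is no reading.
- camera_info(name): a dict with "fx", "fy", "cx", "cy" (pixels), "k1" (the pictures are not rectified: a ray, as slopes to the right and down, at radius r is drawn at 1 + k1 r^2 times it, then the intrinsics apply), "R" (3x3) and "t" (3): a world point X has camera coordinates R X + t. Camera axes: x right, y down, z forward; pixel columns grow to the right and rows downward; lengths in m; the calibration is good to about 2 mm. A picture is of the moment at which its call begins. camera_info takes no time and is no camera call.
- hand_in(): hands the job in, once; it reports no verdict.
The state is a dict: "time_s": time; "joint_positions": joint angles; "joint_vel": joint speeds; "joint_torque": joint torques, N m; "eef_pos": TCP position; "ee_rot": TCP orientation; "wrist_force": force on the tool from outside, world axes, zero at the start; "moment": the same for the moment, N m; "grip_width": finger opening in m.
Only numpy, scipy, OpenCV 4.12 (cv2) and the standard library are available. Lean on these libraries where they do the work, as an engineer would, in place of code of your own. Each camera call takes 0.05 s, during which the arm holds its last target.

## Task

Take the sprung soft-tip tweezers from their cradle, pinch the violet filter glass on its little stand with them until the moving blade stands in the green zone of the tweezers' gap scale (not yet in the red), and lift the glass off. Hold it level and steady a few centimetres above the small round sensor window of the UV dose puck, so that the reading can be taken; handle the glass with the tweezers only, do not touch the puck, and leave the other things on the bench where they are. The program finishes while still holding: tweezers in the gripper, glass between their tips, gap still in the green, touching nothing else.

Things in the scene. Friction and masses are not known exactly. Their poses are not given: they have to be found in the camera images.
- tweezers_grip (a point): Sprung tweezers, 0.05 kg, flat in a black cradle: two steel blades 10 mm high, riveted at the rear, sprung apart. This point: midway between the two black ribbed finger grips, half-way up, 27 mm above the bench. x points to the tips, y to the left (moving) blade, z up. Grips reach 25 mm to either side along x; squeeze them across y. Width over them here: 45 mm relaxed, 31 mm at the mark.
- tweezers_tips (a point): Point midway between the two off-white tip pads, 55 mm in front of tweezers_grip (x), same height and axes. Each pad is 14 mm long (x), 8 mm high, and yields up to 4.5 mm on a soft spring (0.55 N per mm). The pads stand 32 mm apart when the tweezers are relaxed.
- gap_scale (a point): Gap scale: white tongue 7.5 mm wide on top of the tweezers, 35 mm in front of tweezers_grip, fixed on the right blade and lying over the left one. From its free (left) end: 20 mm white, 4.4 mm green, 8 mm red. The outer face of the left blade is the pointer. This point: middle of the tongue's green zone, on top.
- tweezers_blade (a joint): Squeeze of the tweezers, rad: 0 relaxed, 0.19 shut. Per 0.1 rad the pad gap (32 mm at 0) shrinks 15.5 mm and the width over the grips (45 mm at 0) 10 mm. Pads meet the glass at about 0.10. Mark at 0.142, grips parallel there; green from 0.126 to 0.158, then red. Push-back at the grips: about 4 N relaxed, 12 N at the mark with the glass between the pads.
- cradle: Fixed black cradle of the tweezers. Origin: on the bench under tweezers_grip, same axes. Notched posts under the blades 88 mm behind (25 mm wide) and 43 mm in front (62 mm wide, ends 28 mm high), joined by a bar 13 mm wide, 5 mm high; nothing beside the grips. Blades rest 22 mm above the bench; lift straight up.
- glass_center (a point): Filter glass: violet block 24 mm long (x), 16 mm wide (y), 8 mm high, 0.02 kg; this point is its centre. It lies loose on the stand between two low end lips, centre 38 mm above the bench. Pinch it across its 16 mm width with the tweezers pointing along its x, lowered from above; both long sides overhang the stand and are free.
- glass_stand: Fixed stand of the glass: round aluminium foot 54 mm across, 7 mm high, and a black post; seat 34 mm above the bench, 31 mm long (x), 10 mm wide (y), end lips 2 mm above the seat. Origin: centre of its underside; x along the glass.
- puck_sensor (a point): UV dose puck: off-white disc 98 mm across with a small display in its middle, 14 mm high, loose on the bench. Its sensor is the small round window, 13 mm across, 31 mm from the centre on the side above the top edge of the display. This point: top of the sensor, 16 mm above the bench; x points from the puck's centre to the sensor, z up.
- tweezers: The same tweezers as a body; origin 5 mm below tweezers_grip, same axes.
- filter_glass: The same filter glass as a body; origin at the centre of its underside.
- uv_puck: The same UV puck as a body; origin at the centre of its underside.
- tape_roll: Bystander: amber tape roll, 84 mm across, 19 mm high, loose on the bench, to be left alone; origin at the centre of its underside.
- bracket: Bystander: small corner bracket, 36 x 38 x 36 mm, loose on the bench, to be left alone; origin at the centre of its underside.
- pin_block: Bystander: aluminium block with two pins, 36 x 80 mm, 32 mm high with its pins, loose on the bench, to be left alone; origin at the centre of its underside.
- spudger: Bystander: blue plastic spudger, 122 x 12 x 8 mm, loose on the bench, to be left alone; origin at the centre of its underside.

How it is judged:
By the outcome, as a careful person would: the job done as asked, in the order asked, and still so for the second after the job is handed in, while the arm keeps its last pose, push and grip.
It also fails if it takes over 58 s, if anything falls off the work surface, if the arm or the gripper's body presses on something with over 40 N, if the wrist force passes 120 N, or if a joint passes its speed limit or range.

## Working session

There is one attempt and no reset: what is moved stays moved. The work goes in short steps, Python scripts to look and compute and a tool call to move; the robot and the scene stay as the last step left them, time stands still between calls to the robot, and variables do not carry over. Pictures are saved under pics/ and viewed, and the job is handed in when it is done.

Besides the shell and the picture viewer there is one more tool, called after "Call:" as name(argument=value, ...) on one line, values as JSON. carry_out: Moves the arm, as the interface text tells. Its arguments: {"type":"object","properties":{"rows":{"type":"array"},"hand":{"type":"number"},"force":{"type":"number"}},"required":["rows"]}

```bash
mkdir -p pics; ls
python3 - <<'E'
from cell import *
import cv2,json,numpy as np
print(observe(), nose_length)
for n in ("scene","top"):
    p,d=camera(n); cv2.imwrite(f"pics/{n}0.png",p[:,:,::-1]); np.savez(f"{n}0.npz",p=p,d=d)
    i=camera_info(n); print(n,{k:np.round(v,4).tolist() for k,v in i.items()})
E
```

```text
pics
{'time_s': 0.0, 'joint_positions': array([-1.55230743e+00,  1.81533282e-01,  1.60796865e+00, -4.00270675e-05,
        1.35380894e+00, -2.06314449e-01]), 'joint_vel': array([-0.00131914,  0.00093185,  0.00158679,  0.00049331, -0.00052816,
       -0.00098347]), 'joint_torque': array([ 6.49417798e-04, -4.33869696e+01, -3.41846895e+01,  7.02512171e-02,
        3.86223255e-02, -1.00837303e-04]), 'eef_pos': array([ 0.1281642 , -0.56002894,  0.2568335 ]), 'ee_rot': array([ 9.93688728e-01,  1.12169397e-01,  6.11083241e-05, -8.57155353e-04]), 'wrist_force': array([ 0.23777672,  0.85659259, -0.56631434]), 'moment': array([-0.03577315,  0.02348055,  0.0268748 ]), 'grip_width': 0.08776780274208255} 0.019
scene {'fx': 469.1001, 'fy': 469.1001, 'cx': 318.689, 'cy': 242.4957, 'k1': -0.0745, 'R': [[-0.8846, -0.4661, -0.0187], [-0.3482, 0.6865, -0.6384], [0.3104, -0.5582, -0.7695]], 't': [0.4422, 0.185, 1.1124]}
top {'fx': 456.1711, 'fy': 456.1711, 'cx': 324.7291, 'cy': 238.4597, 'k1': 0.0412, 'R': [[-0.0063, -1.0, 0.0018], [-0.9935, 0.0061, -0.1137], [0.1136, -0.0025, -0.9935]], 't': [0.018, 0.5241, 1.0317]}
```

View pics/scene0.png

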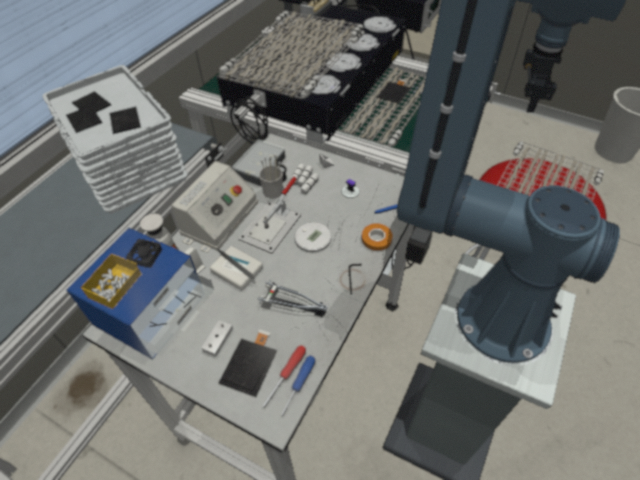

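View pics/top0.png

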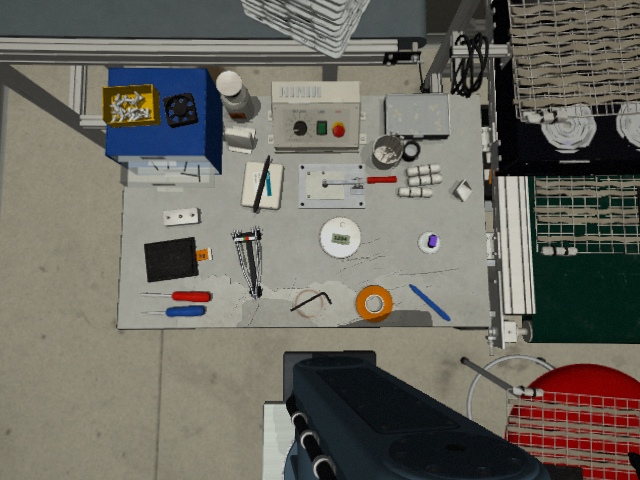

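Run:
```python
import cv2,numpy as np
p=np.load('top0.npz')['p'][:,:,::-1]
def crop(x,y,w,h,s): return cv2.resize(p[y:y+h,x:x+w],None,fx=s,fy=s,interpolation=cv2.INTER_CUBIC)
cv2.imwrite('pics/tw.png',crop(215,215,70,95,6))
a=crop(311,205,60,66,6);b=crop(402,205,60,66,6)
cv2.imwrite('pics/pg.png',np.hstack([a,b]))
```

```text
(no output)
```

View pics/tw.png

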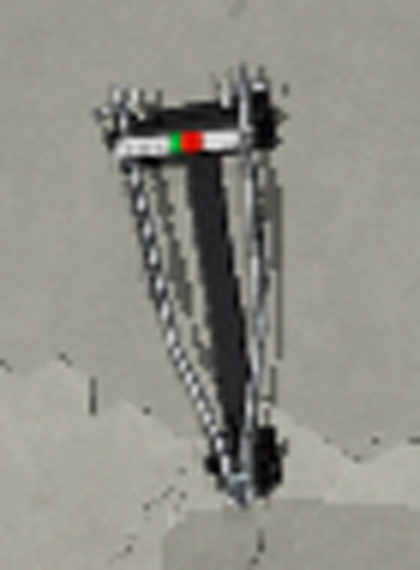

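View pics/pg.png

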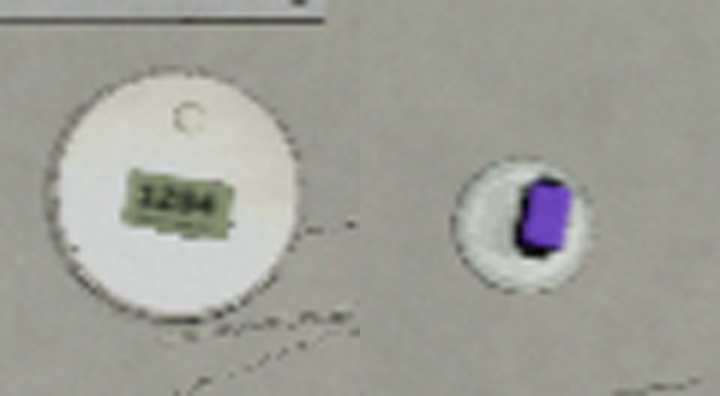

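```bash
cat > h.py <<'E'
import numpy as np,cv2
from cell import camera_info
def K(n):
    i=camera_info(n); return {k:(np.array(v) if k in'Rt' else v) for k,v in i.items()}
def unp(n,uv,z):
    i=K(n); uv=np.atleast_2d(np.asarray(uv,float))
    D=np.array([i['k1'],0,0,0,0]); M=np.array([[i['fx'],0,i['cx']],[0,i['fy'],i['cy']],[0,0,1.]])
    s=cv2.undistortPoints(uv.reshape(-1,1,2),M,D).reshape(-1,2)
    d=np.c_[s,np.ones(len(s))]@i['R']; C=-i['R'].T@i['t']
    return C+d*((z-C[2])/d[:,2])[:,None]
def prj(n,X):
    i=K(n); c=np.atleast_2d(X)@i['R'].T+i['t']; s=c[:,:2]/c[:,2:]
    s=s*(1+i['k1']*(s**2).sum(1))[:,None]
    return s*[i['fx'],i['fy']]+[i['cx'],i['cy']]
E
python3 - <<'E'
from h import *
for n in("top","scene"):
    f=np.load(f'{n}0.npz');p=f['p'];hsv=cv2.cvtColor(p,cv2.COLOR_RGB2HSV).astype(int);H,S,V=[hsv[...,k] for k in range(3)]
    def roi(u0,u1,v0,v1):
        m=np.zeros(H.shape,bool);m[v0:v1,u0:u1]=1;return m
    R={'top':dict(g=(420,445,225,255),t=(225,270,225,250)),'scene':dict(g=(338,362,172,200),t=(255,290,275,315))}[n]
    def rep(nm,m,z):
        v,u=np.nonzero(m); 
        if len(u)==0: print(nm,'none');return
        X=unp(n,np.c_[u,v],z); w,e=np.linalg.eigh(np.cov(X[:,:2].T)); a=np.degrees(np.arctan2(e[1,1],e[0,1]))
        print(n,nm,len(u),'px',u.mean().round(2),v.mean().round(2),'world',X.mean(0).round(4),'ang',a.round(1),'len',np.sqrt(12*w).round(4), 'dep',f['d'][m].round(3)[:3])
    rep('glass',roi(*R['g'])&(H>115)&(H<150)&(S>100),0.042)
    rep('green',roi(*R['t'])&(H>45)&(H<80)&(S>120),0.033)
    rep('red',roi(*R['t'])&((H<8)|(H>172))&(S>120),0.033)
i=K('top');print(-i['R'].T@i['t']); i=K('scene');print(-i['R'].T@i['t'])
p=np.load('scene0.npz')['p'][:,:,::-1]
c=lambda x,y,w,h,s:cv2.resize(p[y:y+h,x:x+w],None,fx=s,fy=s,interpolation=cv2.INTER_CUBIC)
cv2.imwrite('pics/tws.png',c(250,270,90,60,8))
cv2.imwrite('pics/pgs.png',np.hstack([c(285,210,60,50,6),c(325,165,60,50,6)]))
E
```

```text
top glass 78 px 432.21 240.58 world [ 0.5164 -0.2318  0.042 ] ang 164.6 len [0.0161 0.0255] dep [1.049 1.056 1.052]
top green 7 px 243.57 238.29 world [0.5254 0.2028 0.033 ] ang -170.7 len [0.0041 0.0091] dep [1.056 1.055 1.057]
top red 14 px 246.5 238.29 world [0.5254 0.196  0.033 ] ang 61.0 len [0.0086 0.0088] dep [1.06  1.06  1.057]
scene glass 33 px 350.33 182.7 world [ 0.5129 -0.2241  0.042 ] ang 138.2 len [0.0163 0.0267] dep [1.376 1.375 1.37 ]
green none
scene red 3 px 271.67 291.33 world [0.5233 0.1994 0.033 ] ang 155.6 len [0.0036 0.0069] dep [1.14  1.138 1.136]
[0.40359702 0.01736107 1.08457805]
[0.11029978 0.69994869 0.98239497]
```

View pics/tws.png

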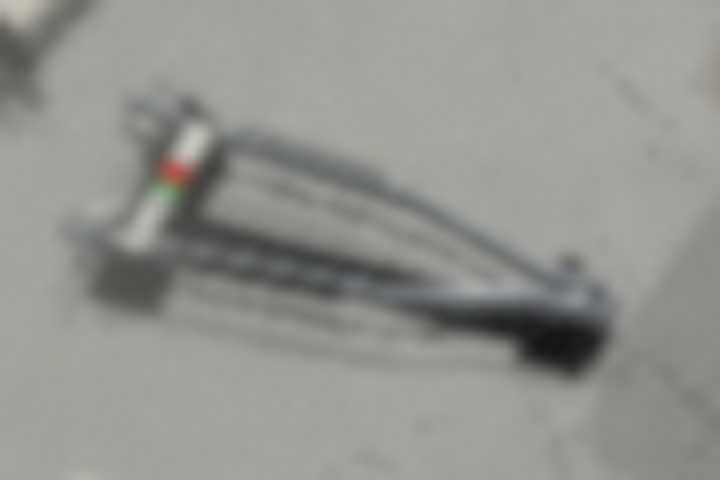

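View pics/pgs.png

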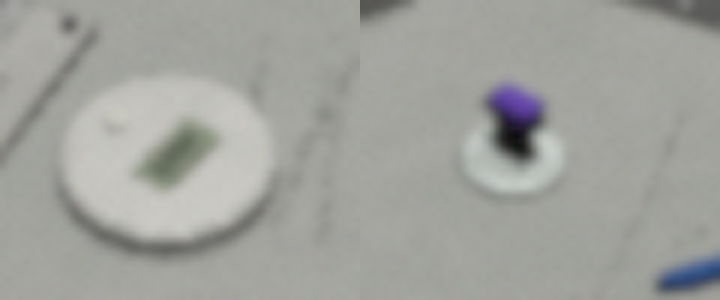

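```bash
cat > fit.py <<'E'
from h import *
from scipy.optimize import minimize,least_squares
S=8
def cover(n,P,box):
    # antialiased hull of projected points
    u0,u1,v0,v1=box
    q=(prj(n,P)-[u0-.5,v0-.5])*S-0.5
    h=cv2.convexHull(q.astype(np.float32))
    m=np.zeros(((v1-v0)*S,(u1-u0)*S),np.float32)
    cv2.fillConvexPoly(m,np.round(h*16).astype(np.int32),1,shift=4)
    return cv2.resize(m,(u1-u0,v1-v0),interpolation=cv2.INTER_AREA)
def boxp(x,y,a,L,W,z0,z1,ox=0,oy=0):
    c,s=np.cos(a),np.sin(a)
    return np.array([[x+c*(ox+i*L/2)-s*(oy+j*W/2),y+s*(ox+i*L/2)+c*(oy+j*W/2),z] for i in(-1,1) for j in(-1,1) for z in(z0,z1)])
def cyl(x,y,r,z0,z1):
    t=np.linspace(0,2*np.pi,48,endpoint=False)
    return np.vstack([np.c_[x+r*np.cos(t),y+r*np.sin(t),t*0+z] for z in(z0,z1)])
E
python3 - <<'E'
from fit import *
im={n:np.load(f'{n}0.npz')['p'].astype(float) for n in('top','scene')}
B={'top':(418,448,225,257),'scene':(338,364,172,195)}
def soft(n):
    u0,u1,v0,v1=B[n];p=im[n][v0:v1,u0:u1]; v=p[...,2]-p[...,1]; v=v-np.median(v); return np.clip(v/np.percentile(v,97 if n=='top' else 98.5),0,1.1)
for cams in(['top'],['scene'],['top','scene']):
    T={n:soft(n) for n in cams}
    f=lambda p:sum(((cover(n,boxp(p[0]/1e3,p[1]/1e3,np.radians(p[2]),.024,.016,.034,.042),B[n])-T[n])**2).sum() for n in cams)
    best=min((minimize(f,[516+dx,-231,a],method='Nelder-Mead',options=dict(initial_simplex=np.array([[516+dx,-231,a],[520,-231,a],[516,-227,a],[516,-231,a+8]]))) for dx in(0,1) for a in(-25,-15,-5)),key=lambda r:r.fun)
    print(cams,best.x.round(2),best.fun.round(2))
# tweezers bar: dark
p=im['top'].mean(2); 
pts=[]
for v in range(246,285):
    c=240+np.round((v-246)*0.14).astype(int)
    row=p[v,c:c+22]; 
    print(v,c,row.astype(int).tolist()) if v%4==0 else 0
E
```

```text
['top'] [ 517.1  -233.72  -11.75] 4.85
['scene'] [ 515.34 -230.89  -32.12] 5.7
['top', 'scene'] [ 517.17 -233.45  -13.22] 13.35
248 240 [146, 91, 81, 142, 153, 152, 75, 41, 38, 37, 38, 40, 58, 143, 135, 132, 183, 79, 103, 88, 81, 83]
252 241 [149, 95, 78, 143, 151, 152, 67, 38, 39, 36, 38, 16, 139, 152, 136, 128, 72, 66, 141, 99, 84, 144]
256 241 [103, 147, 91, 82, 145, 153, 118, 54, 36, 37, 38, 42, 37, 142, 136, 107, 128, 49, 138, 98, 81, 141]
260 242 [123, 88, 85, 83, 143, 154, 89, 45, 37, 37, 39, 29, 143, 153, 124, 187, 79, 103, 150, 100, 148, 154]
264 243 [146, 93, 82, 83, 147, 153, 62, 39, 41, 39, 39, 21, 141, 137, 142, 72, 129, 152, 97, 146, 153, 155]
268 243 [67, 146, 153, 154, 153, 155, 73, 46, 40, 39, 40, 40, 30, 121, 115, 158, 132, 151, 99, 144, 155, 160]
272 244 [92, 148, 150, 95, 83, 147, 73, 41, 37, 39, 42, 14, 126, 157, 75, 145, 155, 97, 140, 151, 153, 153]
276 244 [122, 166, 78, 147, 153, 96, 84, 47, 40, 41, 40, 40, 29, 181, 116, 147, 97, 148, 156, 155, 154, 150]
280 245 [144, 121, 189, 77, 148, 156, 58, 37, 40, 40, 36, 126, 73, 133, 150, 96, 142, 151, 152, 154, 153, 156]
284 245 [154, 157, 143, 121, 196, 119, 149, 48, 16, 34, 45, 149, 68, 160, 105, 163, 173, 172, 163, 154, 153, 151]
```

Run:
```python
from fit import *
im={n:np.load(f'{n}0.npz')['p'].astype(float) for n in('top','scene')}
print(im['top'][229:252,424:442,2].astype(int)-im['top'][229:252,424:442,1].astype(int))
p=im['top'];B=(418,448,225,257);u0,u1,v0,v1=B
v=p[v0:v1,u0:u1,2]-p[v0:v1,u0:u1,1];v-=np.median(v);T=np.clip(v/np.percentile(v,94),0,1)
f=lambda q:((cover('top',boxp(q[0]/1e3,q[1]/1e3,np.radians(q[2]),.024,.016,.0419,.042),B)-T)**2).sum()
for a in(-25,-15,-5):
    r=minimize(f,[516,-231,a],method='Nelder-Mead',options=dict(initial_simplex=np.array([[516,-231,a],[520,-231,a],[516,-227,a],[516,-231,a+8]])));print(r.x.round(2),r.fun)
# foot: bright disc z .007 ; puck disc
def circ(B,r,z0,z1,x0,thr=None):
    u0,u1,v0,v1=B;g=p[v0:v1,u0:u1];  s=g.mean(2)
    return s
u0,u1,v0,v1=410,452,222,260
print(p[238:246:3,u0:u1].mean(2).astype(int).tolist())
print(p[238:246:3,312:370].mean(2).astype(int).tolist())
# bar edges
E=[]
for v in range(246,282):
    c=int(round(250+(v-264)*0.15)); row=p[v].mean(1)
    l=c
    while row[l]<95:l-=1
    r=c
    while row[r]<95:r+=1
    le=l+ (row[l]-95)/(row[l]-row[l+1]); re=r-(row[r]-95)/(row[r]-row[r-1]); E.append((v,le,re))
E=np.array(E)
L=unp('top',np.c_[E[:,1],E[:,0]],.005);R=unp('top',np.c_[E[:,2],E[:,0]],.005)
for q in(L,R):
    k=np.ones(len(q),bool)
    for _ in range(4):
        c=np.polyfit(q[k,0],q[k,1],1); k=abs(np.polyval(c,q[:,0])-q[:,1])<.0012
    print('slope deg',np.degrees(np.arctan(c[0])),'y at x=.49',np.polyval(c,.49),k.sum())
```

```text
[[-11 -11 -11  -9 -11 -11  -9  -8  -9 -11 -10 -10  -9  -9  -9 -11 -10 -10]
 [ -9 -10  -9  -9 -10 -10 -10 -10 -11  -9 -12 -11 -10  -8 -10 -10 -10  -8]
 [-12 -11 -10  -8 -10  -9  -9 -10  -9  -9 -11 -11 -11  -9 -11 -10  -8  -9]
 [-11  -8  -8  -7 -11  -9 -10  -9  -8  -9 -11 -10 -10  -8  -9  -9  -9  -8]
 [-10 -12 -11  -9  -8  -6 -10 -10  -8 -10  -9 -10  -9 -10  -8  -9 -10  -9]
 [-10  -9  -5  -1  -1  -1  -2  -1   2  -3  -7  -8  -8  -9 -10 -10 -11 -11]
 [ -3  -3  -9  -6 -10  -7  18  53  51  25  15   3  -5  -9 -11 -10 -11  -8]
 [ -9  -9 -11 -11  -7   2  49 103 116 114 110  92  60  13  -8  -5 -10  -9]
 [ -9  -8 -11  -9  -8   4  83 114 117 118 117 118 113  40  -8  -7  -8 -10]
 [-11  -8  -8  -9  -4   6  80 113 118 118 119 119  99  27  -9  -8 -10 -11]
 [ -9 -10  -9 -10  -6  23  89 115 118 117 117 119  96  24  -6  -8 -10 -10]
 [ -9  -8  -8  -9  -7  49  97 116 117 119 118 116  74  15  -7  -7  -7 -11]
 [-10 -10  -8  -7  -4  57 104 118 116 119 117 116  54   3 -11 -12  -8  -8]
 [-10  -7  -8  -8   7  80 115 118 117 116 117 110  45  -7  -8  -9  -8  -9]
 [-11  -9 -10  -6   5  79 113 118 117 117 118  95 
[... 619 characters left out ...]
  -9]]
[ 516.74 -232.86  -13.34] 0.870112228492437Traceback (most recent call last):
  File "<stdin>", line 8, in <module>
    res = _minimize_neldermead(fun, x0, args, callback, bounds=bounds,
                               **options)
    fxc = func(xc)
    fx = function(np.copy(x), *(wrapper_args + args))
  File "<stdin>", line 6, in <lambda>
  File "fit.py", line 7, in cover
    q=(prj(n,P)-[u0-.5,v0-.5])*S-0.5
       ~~~^^^^^
  File "h.py", line 12, in prj
    i=K(n); c=np.atleast_2d(X)@i['R'].T+i['t']; s=c[:,:2]/c[:,2:]
  File "h.py", line 4, in K
    i=camera_info(n); return {k:(np.array(v) if k in'Rt' else v) for k,v in i.items()}
ValueError: time passes only in moves, steps and waits
```

```bash
sed -i 's/^def K(n):/import functools\n@functools.lru_cache\ndef K(n):/' h.py
python3 - <<'E'
from fit import *
p=np.load('top0.npz')['p'].astype(float)
E=[]
for v in range(246,282):
    c=int(round(250+(v-264)*0.15)); row=p[v].mean(1)
    l=c
    while row[l]<95:l-=1
    r=c
    while row[r]<95:r+=1
    le=l+ (row[l]-95)/(row[l]-row[l+1]); re=r-(row[r]-95)/(row[r]-row[r-1]); E.append((v,le,re))
E=np.array(E)
L=unp('top',np.c_[E[:,1],E[:,0]],.005);R=unp('top',np.c_[E[:,2],E[:,0]],.005)
for q in(L,R):
    k=np.ones(len(q),bool)
    for _ in range(4):
        c=np.polyfit(q[k,0],q[k,1],1); k=abs(np.polyval(c,q[:,0])-q[:,1])<.0012
    print('slope deg',np.degrees(np.arctan(c[0])),'y at x=.49',np.polyval(c,.49),k.sum())
s=p.mean(2)
# foot & puck
def fitc(B,r,z0,z1,x0,excl,nm):
    u0,u1,v0,v1=B;g=s[v0:v1,u0:u1];W=np.ones_like(g)
    for a in excl: W[a[2]-v0:a[3]-v0,a[0]-u0:a[1]-u0]=0
    def f(q):
        m=cover('top',cyl(q[0]/1e3,q[1]/1e3,r,z0,z1),B); k=W>0
        A=np.c_[m[k],np.ones(k.sum())]; c=np.linalg.lstsq(A,g[k],rcond=None)[0]; return ((A@c-g[k])**2).mean()
    q=minimize(f,x0,method='Nelder-Mead',options=dict(initial_simplex=np.array([x0,[x0[0]+6,x0[1]],[x0[0],x0[1]+6]])));print(nm,q.x.round(2),q.fun)
print(unp('top',[[341,238]],.014),unp('top',[[429,242]],.007))
fitc((408,452,222,264),.027,.006,.007,unp('top',[[429,242]],.007)[0,:2]*1e3,[(422,443,230,252)],'foot')
fitc((312,370,210,268),.049,.013,.014,unp('top',[[341,238]],.014)[0,:2]*1e3,[(328,354,218,248)],'puck')
# display blob
hsv=cv2.cvtColor(p.astype(np.uint8),cv2.COLOR_RGB2HSV)
m=np.zeros(s.shape,bool);m[228:250,326:356]=1;m&=(hsv[...,1]>35)
v,u=np.nonzero(m);X=unp('top',np.c_[u,v],.0145)[:,:2];w,e=np.linalg.eigh(np.cov(X.T));print('disp',X.mean(0),np.degrees(np.arctan2(e[1],e[0])),np.sqrt(12*w))
print(s[218:232,334:350].astype(int))
print(p[230:246,230:262].astype(int)[...,0]);print(p[230:246,230:262].astype(int)[...,1])
E
```

```text
slope deg 8.971620830191672 y at x=.49 0.19894747656132583 32
slope deg 9.123741014163002 y at x=.49 0.1843122718226216 33
[[ 0.52690453 -0.02374877  0.014     ]] [[ 0.51687815 -0.23252977  0.007     ]]
foot [ 518.21 -236.  ] 23.950699957011203
puck [530.59 -22.2 ] 152.35192719198398
disp [ 0.52498727 -0.02223887] [172.24971478  82.24971478] [0.02129186 0.03980134]
[[168 193 191 191 194 195 194 195 192 196 195 191 182 156 145 133]
 [192 193 196 194 197 197 196 195 195 194 196 196 196 194 189 172]
 [190 193 197 196 198 197 198 195 195 196 195 198 197 194 194 190]
 [197 198 198 198 197 198 198 198 193 199 199 198 195 193 194 191]
 [197 199 200 198 197 196 195 163 157 161 188 198 197 195 195 195]
 [202 199 201 200 201 199 150 182 192 194 173 192 199 197 196 194]
 [201 202 202 202 202 201 171 187 196 199 195 196 196 196 197 197]
 [202 203 204 201 200 202 151 184 197 199 194 201 202 204 201 199]
 [203 204 202 203 202 201 180 163 189 194 188 198 202 203 204 203]
 [204 204 206 202 201 203 203 204 192 201 203 206 203 202 203 203]
 [204 205 203 205 204 202 204 204 204 206 206 205 204 204 203 
[... 3764 characters left out ...]
5  59  87  71 135  99  87 149 158]
 [158 158 157 147 160 104  76  58  27   6  11  35  42  48  40  30  37  34
   32  35  32  37 146 157 136 121  98 144 103  89 148 157]
 [158 159 157 144 147  61  74  96  49  34  10  26  70  73  69  70  44  31
   34  37  35  34 132 146 127  92 111  83  90  91 148 157]
 [158 156 156 144 145  75  34 146  74 102  79  75 135 144 141 141  60  36
   35  34  37  28 133 143 126 105 126  46 148 102  88 148]
 [155 156 157 156 156 144 123 185 109 139  84  74 136 143 145 139  59  34
   34  34  35  29 132 145 138 116 128  48 145 103  86 146]
 [154 156 157 155 158 125  92 161  66 136 142  81  73 134 143 141  68  41
   37  39  35  28 147 157 138 135 181  75 143  99  86 144]]
```

Run:
```python
from fit import *
p=np.load('top0.npz')['p'][:,:,::-1];q=np.load('scene0.npz')['p'][:,:,::-1]
print('sensor',unp('top',[[342.3,224.1]],.016))
gx,gy,a=.4914,.1922,np.radians(9.)
out=[]
for n,im,(x,y,w,h),s in(('top',p,(215,215,70,95),6),('scene',q,(250,270,90,60),7)):
    c=cv2.resize(im[y:y+h,x:x+w],None,fx=s,fy=s,interpolation=cv2.INTER_CUBIC)
    def D(P,col):
        k=((prj(n,P)-[x,y]+.5)*s).astype(np.int32);hu=cv2.convexHull(k);cv2.polylines(c,[hu],True,col,1)
    D(boxp(gx,gy,a,.131,.013,.005,.00501,-.0225),(0,255,255))
    D(boxp(gx,gy,a,.006,.062,.0279,.028,.043),(255,0,0))
    D(boxp(gx,gy,a,.006,.025,.0219,.022,-.088),(255,0,0))
    D(boxp(gx,gy,a,.0075,.0044,.033,.03301,.035,.0047),(255,0,255))
    D(boxp(gx,gy,a,.050,.045,.027,.02701),(0,128,255))
    out.append(c)
H=max(o.shape[0] for o in out);cv2.imwrite('pics/ov0.png',out[0]);cv2.imwrite('pics/ov1.png',out[1])
```

```text
sensor [[ 0.55976242 -0.02709072  0.016     ]]
```

View pics/ov0.png

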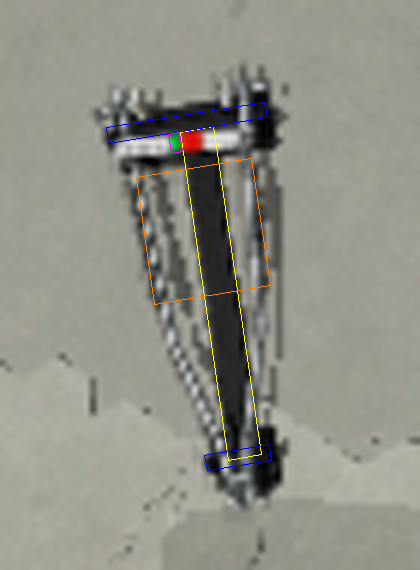

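View pics/ov1.png

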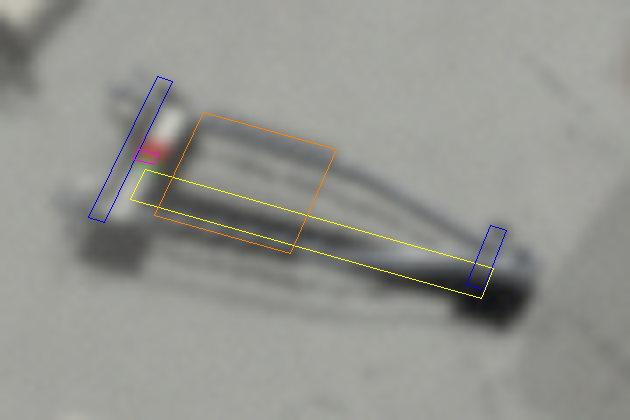

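Call:
carry_out(rows=[{"travel":[9,19,-4],"rot":[0,0,-3.9]},{"travel":[9,19,-4],"rot":[0,0,-3.9]},{"travel":[9,19,-4],"rot":[0,0,-3.9]},{"travel":[9,19,-4],"rot":[0,0,-3.9]},{"travel":[18,38,-6],"rot":[0,0,-3.9]},{"travel":[18,38,-6],"rot":[0,0,-3.9]},{"travel":[18,38,-6],"rot":[0,0,-3.9]},{"travel":[18,38,-6],"rot":[0,0,-3.9]},{"travel":[36.3,75.3,-12],"rot":[0,0,-3.9]},{"travel":[36.3,75.3,-12],"rot":[0,0,-3.9]},{"travel":[36.3,75.3,-12],"rot":[0,0,-3.9]},{"travel":[36.3,75.3,-12],"rot":[0,0,-3.9]},{"travel":[36.3,75.3,-12],"rot":[0,0,-3.9]},{"travel":[36.3,75.3,-12],"rot":[0,0,-3.9]},{"travel":[36.3,75.3,-12],"rot":[0,0,-3.9]},{"travel":[36.3,75.3,-12],"rot":[0,0,-3.9]},{"travel":[36.3,75.3,-12],"rot":[0,0,-3.9]},{"travel":[36.3,75.3,-12],"rot":[0,0,-3.9]}], hand=-1, force=20)

```text
time_s: 2.35
eef_pos: [0.4909, 0.1914, 0.1378]
ee_rot: [0.997, 0.078, -0.0, 0.0]
wrist_force: [0.2, -0.7, -0.9]
grip_width: 0.0883
```

Call:
carry_out(rows=[{"travel":[0,0,-4]},{"travel":[0,0,-7.5]},{"travel":[0,0,-9.5]},{"travel":[0,0,-10.5]},{"travel":[0,0,-11.1]},{"travel":[0,0,-11.1]},{"travel":[0,0,-11.1]}])

```text
schema error: expected keys travel, rot
```

```bash
cat > look.py <<'E'
import sys
from h import *
from cell import *
t=sys.argv[1]; o=observe(); print(o['time_s'],o['eef_pos'].round(4),o['ee_rot'].round(4),o['wrist_force'].round(2),o['grip_width'])
out=[]
for n,X in(('top',o['eef_pos']),('scene',o['eef_pos'])):
    p,d=camera(n);np.savez(f'{n}{t}.npz',p=p,d=d)
    u,v=prj(n,X)[0].astype(int);x=max(0,min(640-65,u-32));y=max(0,min(480-90,v-50))
    out.append(cv2.resize(p[y:y+90,x:x+65,::-1],None,fx=6,fy=6,interpolation=cv2.INTER_CUBIC)); print(n,'crop',x,y)
cv2.imwrite(f'pics/{t}.png',np.hstack(out))
E
python3 look.py a
```

```text
2.35 [0.4909 0.1914 0.1378] [ 9.97e-01  7.76e-02 -1.00e-04  1.00e-04] [ 0.17 -0.68 -0.9 ] 0.0882862586871587
top crop 207 199
scene crop 249 218
```

View pics/a.png

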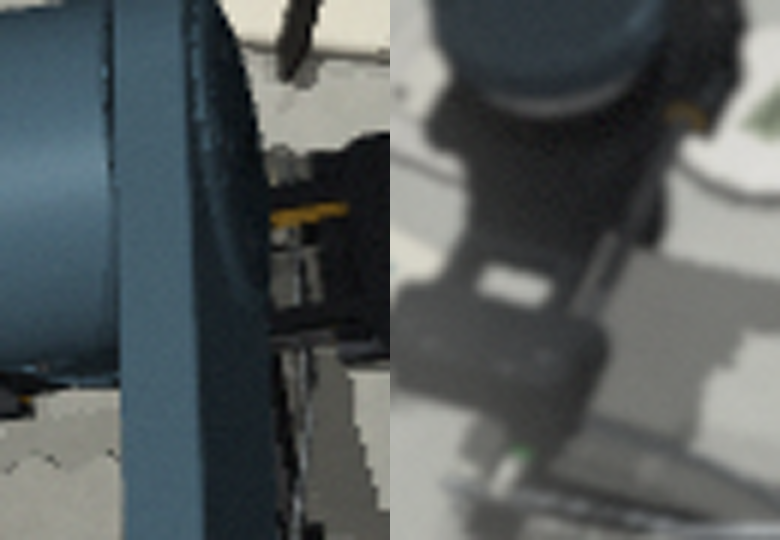

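Call:
carry_out(rows=[{"travel":[0,0,-4],"rot":[0,0,0]},{"travel":[0,0,-7.5],"rot":[0,0,0]},{"travel":[0,0,-9.5],"rot":[0,0,0]},{"travel":[0,0,-10.5],"rot":[0,0,0]},{"travel":[0,0,-11.1],"rot":[0,0,0]},{"travel":[0,0,-11.1],"rot":[0,0,0]},{"travel":[0,0,-11.1],"rot":[0,0,0]}])

```text
time_s: 3.32
eef_pos: [0.4918, 0.1926, 0.0275]
ee_rot: [0.997, 0.078, 0.001, -0.0]
wrist_force: [0.1, 0.1, -0.0]
grip_width: 0.0882
```

```bash
python3 look.py b
```

```text
3.325 [0.4918 0.1926 0.0275] [ 9.969e-01  7.830e-02  7.000e-04 -1.000e-04] [ 0.07  0.12 -0.  ] 0.0881982057769756
top crop 216 202
scene crop 252 245
```

View pics/b.png

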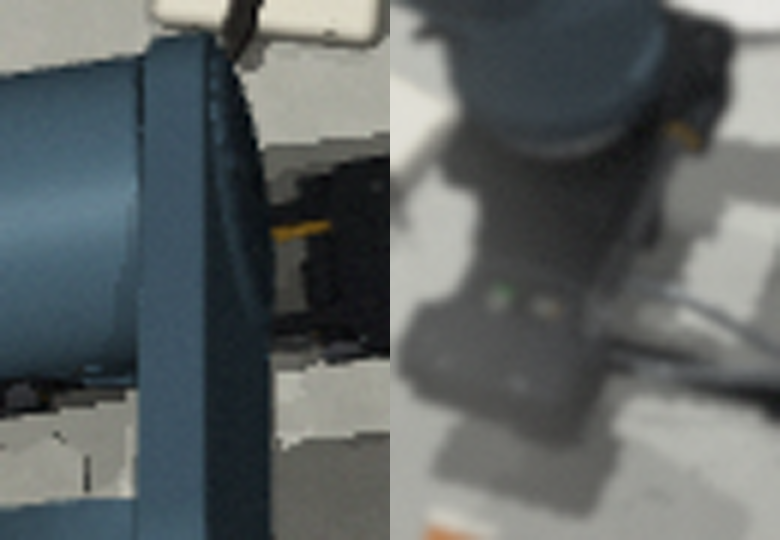

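Call:
carry_out(rows=[{"travel":[0,0,0],"rot":[0,0,0]},{"travel":[0,0,0],"rot":[0,0,0]},{"travel":[0,0,0],"rot":[0,0,0]},{"travel":[0,0,0],"rot":[0,0,0]},{"travel":[0,0,0],"rot":[0,0,0]},{"travel":[0,0,0],"rot":[0,0,0]},{"travel":[0,0,0],"rot":[0,0,0]},{"travel":[0,0,0],"rot":[0,0,0]}], hand=0.08, force=20)

```text
time_s: 4.42
eef_pos: [0.4912, 0.1925, 0.0267]
ee_rot: [0.997, 0.078, -0.0, -0.0]
wrist_force: [-0.7, -0.3, 0.5]
grip_width: 0.0403
```

Call:
carry_out(rows=[{"travel":[0,0,0.5],"rot":[0,0,0]},{"travel":[0,0,1.5],"rot":[0,0,0]},{"travel":[0,0,3],"rot":[0,0,0]},{"travel":[0,0,5],"rot":[0,0,0]},{"travel":[0,0,8],"rot":[0,0,0]},{"travel":[0,0,11],"rot":[0,0,0]},{"travel":[0,0,12],"rot":[0,0,0]},{"travel":[0,0,12],"rot":[0,0,0]},{"travel":[0,0,12],"rot":[0,0,0]}])

```text
time_s: 5.55
eef_pos: [0.4904, 0.1923, 0.1456]
ee_rot: [0.997, 0.078, -0.001, 0.0]
wrist_force: [0.3, -0.3, -0.3]
grip_width: 0.0407
```

```bash
python3 look.py c
```

```text
5.55 [0.4904 0.1923 0.1456] [ 9.969e-01  7.830e-02 -1.000e-03  1.000e-04] [ 0.32 -0.32 -0.34] 0.040669075040516076
top crop 206 198
scene crop 249 216
```

View pics/c.png

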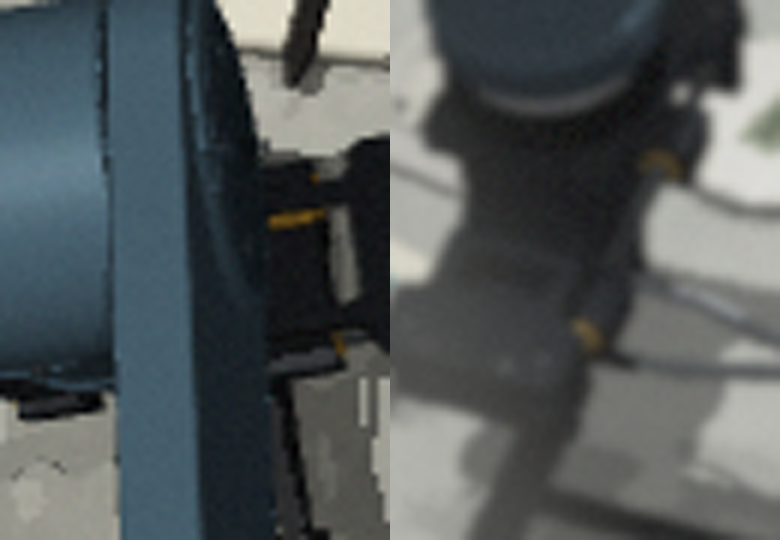

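Run:
```python
from h import *
f=np.load('top0.npz');d=f['d'];i=K('top')
v,u=np.mgrid[0:480,0:640]
X=unp('top',np.c_[u.ravel(),v.ravel()],0.0);C=-i['R'].T@i['t']
# point = C + s*(X-C), depth = s*depth(X)
dep=(X@i['R'].T+i['t'])[:,2]; s=d.ravel()/dep; P=(C+(X-C)*s[:,None]).reshape(480,640,3)
np.save('P0.npy',P)
def hm(x0,x1,y0,y1,st=.01):
    print('     y:',[int(round(y*100)) for y in np.arange(y1,y0,-st)])
    for x in np.arange(x1,x0,-st):
        print(round(x*100),[int(np.max(P[...,2][(abs(P[...,0]-x)<st/2)&(abs(P[...,1]-y)<st/2)&(d>0)],initial=-.01)*1000) for y in np.arange(y1,y0,-st)])
hm(.55,.74,-.34,-.17); hm(.55,.70,-.12,.08)
c=cv2.resize(f['p'][130:330,290:500,::-1],None,fx=3.5,fy=3.5,interpolation=cv2.INTER_CUBIC);cv2.imwrite('pics/area.png',c[:600,:])
print(prj('top',[[.657,-.267,.038]]))
```

```text
y: [-17, -18, -19, -20, -21, -22, -23, -24, -25, -26, -27, -28, -29, -30, -31, -32, -33]
74 [45, 37, 39, 41, 43, 4, 4, 3, 6, 5, 3, 4, 4, 5, 5, 4, 3]
73 [42, 40, 41, 38, 43, 4, 2, 2, 3, 3, 5, 3, 4, 4, 4, 4, 4]
72 [42, 42, 40, 42, 42, 3, 3, 3, 6, 3, 3, 5, 2, 4, 4, 5, 5]
71 [3, 41, 43, 41, 4, 4, 2, 3, 15, 16, 4, 7, 4, 3, 5, 6, 4]
70 [5, 3, 22, 19, 22, 23, 24, 27, 26, 24, 3, 2, 2, 3, 3, 4, 2]
69 [2, 25, 26, 27, 28, 28, 28, 26, 26, 26, 3, 5, 4, 3, 2, 4, 5]
68 [4, 24, 25, 24, 24, 24, 25, 22, 22, 21, 4, 2, 5, 2, 4, 4, 3]
67 [4, 19, 24, 25, 24, 27, 27, 25, 25, 25, 5, 4, 4, 3, 3, 2, 4]
66 [4, 18, 25, 25, 27, 25, 24, 25, 25, 23, 19, 4, 4, 5, 41, 37, 6]
65 [23, 19, 24, 23, 19, 17, 18, 3, 2, 4, 3, 4, 4, 39, 36, 26, 20]
64 [26, 29, 27, 26, 25, 26, 27, 24, 2, 3, 3, 3, 38, 38, 7, 9, 9]
63 [25, 26, 25, 24, 25, 26, 27, 24, 2, 4, 3, 4, 28, 31, 20, 8, 8]
62 [5, 5, 2, 3, 3, 3, 11, 4, 4, 3, 4, 3, 4, 25, 20, 8, 4]
61 [3, 4, 6, 4, 5, 2, 2, 4, 4, 4, 2, 4, 4, 4, 6, 2, 4]
60 [4, 2, 3, 3, 3, 3, 3, 4, 4, 3, 3, 4, 4, 4, 4, 3, 3]
59 [3, 4, 5, 3, 4, 4, 3, 4, 6, 5, 5, 5, 3, 5, 3, 5, 4]
58 [4, 3, 4, 3, 6, 3, 3, 4, 3
[... 731 characters left out ...]
 18, 19, 17, 18, 19, 19, 18, 20, 18, 17, 15, 18, 48, 34, 15, 2, 3, 4]
63 [11, 13, 26, 29, 17, 17, 18, 18, 19, 18, 18, 19, 14, 15, 15, 15, 14, 3, 3, 4]
62 [12, 15, 16, 24, 18, 18, 21, 20, 19, 19, 18, 17, 13, 13, 15, 15, 14, 2, 2, 3]
61 [12, 17, 13, 14, 14, 12, 13, 13, 16, 15, 13, 13, 13, 13, 12, 18, 12, 5, 3, 5]
60 [11, 12, 12, 14, 14, 13, 14, 16, 13, 14, 14, 13, 12, 14, 13, 13, 12, 5, 4, 5]
59 [2, 3, 3, 4, 3, 4, 3, 2, 5, 4, 3, 3, 5, 4, 3, 4, 4, 5, 2, 2]
58 [4, 3, 4, 2, 2, 4, 3, 4, 12, 15, 16, 16, 13, 3, 4, 5, 3, 3, 5, 6]
57 [3, 4, 6, 1, 6, 3, 4, 15, 17, 18, 17, 16, 17, 16, 9, 5, 2, 4, 3, 5]
56 [4, 6, 1, 3, 4, 4, 15, 19, 16, 17, 18, 19, 19, 17, 17, 2, 4, 4, 4, 2]
[[444.98372388 180.85876987]]
```

View pics/area.png

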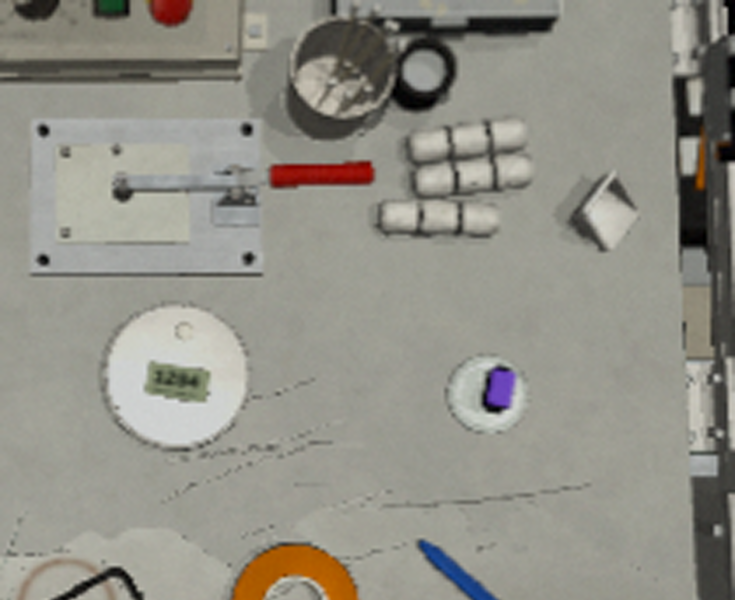

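Call:
carry_out(rows=[{"travel":[0.5,-2.5,2],"rot":[0,0,9]},{"travel":[1,-5,3],"rot":[0,0,18]},{"travel":[1.4,-7.5,3],"rot":[0,0,27]},{"travel":[1.8,-10,3],"rot":[0,0,36]},{"travel":[2.2,-12.5,3],"rot":[0,0,45]},{"travel":[2.7,-15,3],"rot":[0,0,54]},{"travel":[3.1,-17.5,3],"rot":[0,0,63]},{"travel":[3.6,-20,3],"rot":[0,0,72]},{"travel":[4,-22.5,3],"rot":[0,0,81]},{"travel":[4.5,-25,3],"rot":[0,0,90]},{"travel":[5,-27.5,3],"rot":[0,0,99]},{"travel":[5.4,-30,3],"rot":[0,0,108]},{"travel":[5.8,-32.5,3],"rot":[0,0,117]},{"travel":[6.3,-35,3],"rot":[0,0,126]},{"travel":[6.7,-37.5,2],"rot":[0,0,135]},{"travel":[7.2,-40,1],"rot":[0,0,144]},{"travel":[7.6,-42.5,0],"rot":[0,0,153]},{"travel":[7.9,-43.8,-0.7],"rot":[0,0,157.7]},{"travel":[7.9,-43.8,-0.7],"rot":[0,0,157.7]},{"travel":[7.9,-43.8,-0.7],"rot":[0,0,157.7]}])

```text
time_s: 8.15
eef_pos: [0.5699, -0.2449, 0.1392]
ee_rot: [0.117, 0.993, 0.0, -0.001]
wrist_force: [-0.3, -0.7, -0.5]
grip_width: 0.0406
```

```bash
python3 look.py d
```

```text
8.15 [ 0.5699 -0.2449  0.1392] [ 1.167e-01  9.932e-01  4.000e-04 -5.000e-04] [-0.27 -0.71 -0.55] 0.040566477385199966
top crop 416 160
scene crop 304 96
```

View pics/d.png

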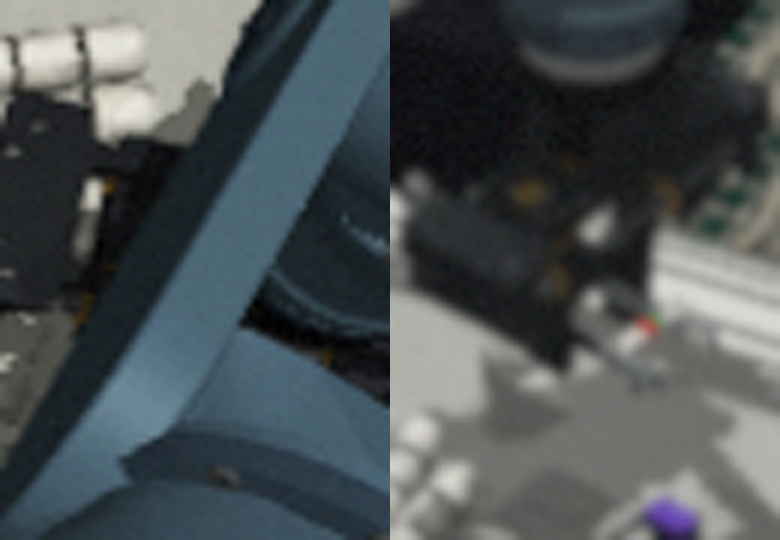

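```bash
cat > ov.py <<'E'
import sys
from fit import *
def ov(t,tcp,yaw,gap,dy=0,box=(310,130,70,60),s=10,extra=None):
    im=np.load(f'scene{t}.npz')['p'][:,:,::-1];x,y,w,h=box
    c=cv2.resize(im[y:y+h,x:x+w],None,fx=s,fy=s,interpolation=cv2.INTER_CUBIC)
    X,Y,Z=tcp
    def D(P,col):
        k=((prj('scene',P)-[x,y]+.5)*s).astype(np.int32);cv2.polylines(c,[cv2.convexHull(k)],True,col,1)
    a=np.radians(yaw)
    for sg in(-1,1): D(boxp(X,Y,a,.014,.002,Z-.004,Z+.004,.055,dy+sg*(gap/2+.001)),(0,255,255))
    D(boxp(.5167,-.2329,np.radians(-13.3),.024,.016,.034,.042),(0,255,0))
    D(boxp(X,Y,a,.0001,.04,Z+.006,Z+.0061,.035),(255,0,0))
    cv2.imwrite(f'pics/ov_{t}.png',c)
E
python3 -c "
from ov import *
ov('d',(.5699,-.2449,.1395),166.6,.0247)"
```

```text
(no output)
```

View pics/ov_d.png

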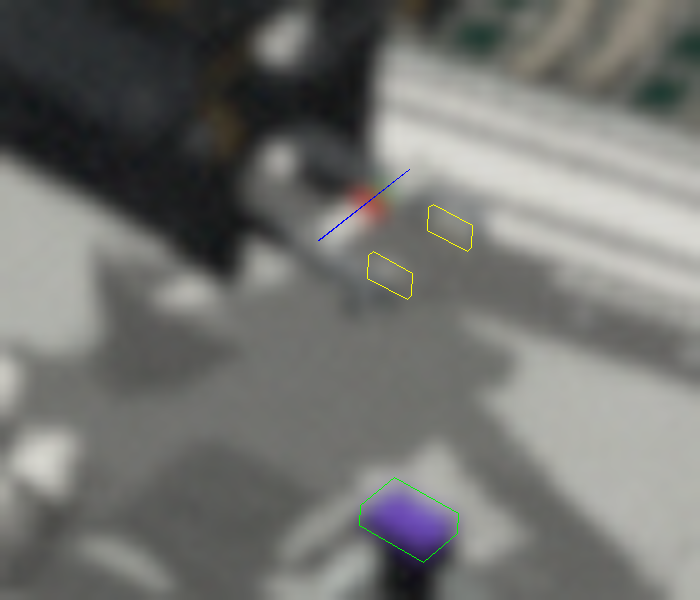

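Run:
```python
from h import *
im=np.load('scened.npz')['p'][:,:,::-1]
c=im[143:168,328:363].astype(float); c=np.clip((c-60)*1.7,0,255).astype(np.uint8)
cv2.imwrite('pics/d2.png',cv2.resize(c,None,fx=20,fy=20,interpolation=cv2.INTER_CUBIC))
```

```text
(no output)
```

View pics/d2.png

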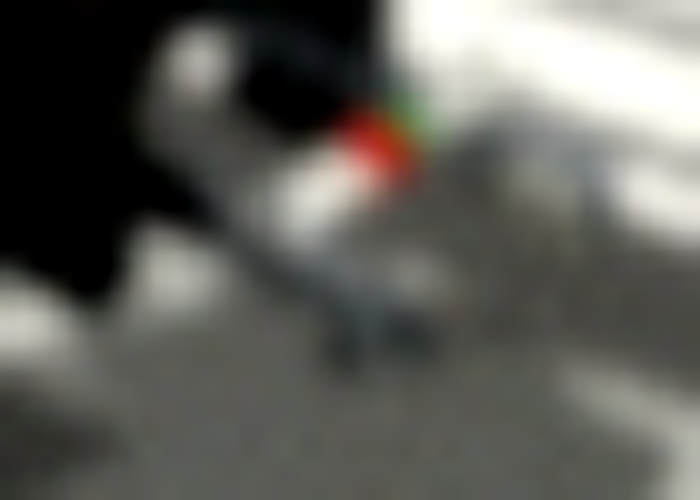

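Call:
carry_out(rows=[{"travel":[0,0,-2],"rot":[0,0,0]},{"travel":[0,0,-4],"rot":[0,0,0]},{"travel":[0,0,-6],"rot":[0,0,0]},{"travel":[0,0,-7.5],"rot":[0,0,0]},{"travel":[0,0,-7.5],"rot":[0,0,0]},{"travel":[0,0,-7.5],"rot":[0,0,0]}])

```text
time_s: 9.0
eef_pos: [0.5706, -0.2458, 0.0651]
ee_rot: [0.116, 0.993, -0.0, 0.0]
wrist_force: [0.0, -0.3, 0.0]
grip_width: 0.0408
```

```bash
python3 look.py e; python3 -c "
from ov import *
from cell import observe
o=observe()
ov('e',o['eef_pos'],166.6,.0247,box=(325,150,60,50),s=12)"
```

```text
9.0 [ 0.5706 -0.2458  0.0651] [ 1.160e-01  9.932e-01 -2.000e-04  3.000e-04] [ 0.02 -0.29  0.  ] 0.04075839139017608
top crop 408 165
scene crop 303 116
```

View pics/ov_e.png

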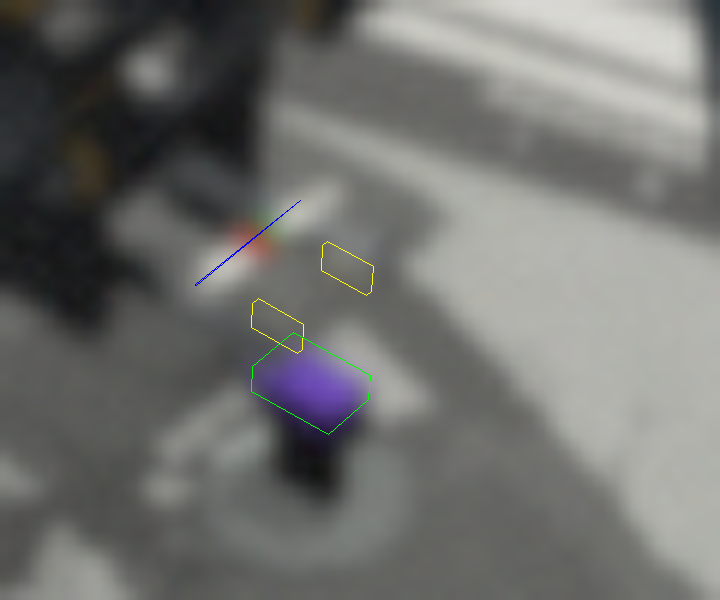

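Call:
carry_out(rows=[{"travel":[0,0,-1],"rot":[0,0,0]},{"travel":[0,0,-2],"rot":[0,0,0]},{"travel":[0,0,-2.7],"rot":[0,0,0]},{"travel":[0,0,-2.7],"rot":[0,0,0]},{"travel":[0,0,-2.7],"rot":[0,0,0]}])

```text
time_s: 9.72
eef_pos: [0.5703, -0.2456, 0.0378]
ee_rot: [0.116, 0.993, -0.0, 0.0]
wrist_force: [0.1, -0.2, 0.1]
grip_width: 0.0408
```

```bash
python3 look.py f; python3 -c "
from ov import *
from cell import observe
o=observe()
ov('f',o['eef_pos'],166.6,.0247,box=(325,160,50,40),s=15)
im=np.load('scenef.npz')['p'][:,:,::-1]
c=im[160:200,325:375].astype(float); c=np.clip((c-40)*1.7,0,255).astype(np.uint8)
cv2.imwrite('pics/f2.png',cv2.resize(c,None,fx=15,fy=15,interpolation=cv2.INTER_CUBIC))"
```

```text
9.725 [ 0.5703 -0.2456  0.0378] [ 0.116   0.9933 -0.      0.    ] [ 0.09 -0.16  0.14] 0.040817916877913966
top crop 404 167
scene crop 303 123
```

View pics/ov_f.png

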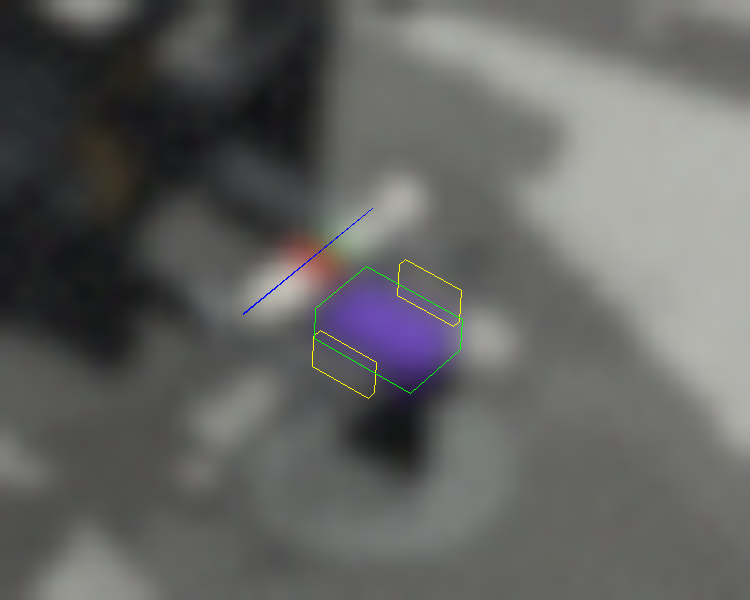

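View pics/f2.png

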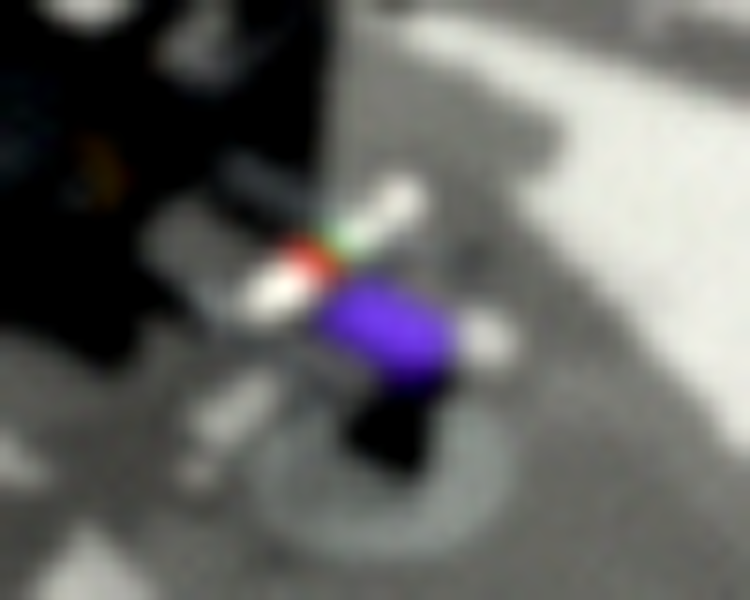

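Call:
carry_out(rows=[{"travel":[0,0,0],"rot":[0,0,0]},{"travel":[0,0,0],"rot":[0,0,0]},{"travel":[0,0,0],"rot":[0,0,0]},{"travel":[0,0,0],"rot":[0,0,0]}], hand=0.2, force=25)

```text
time_s: 10.32
eef_pos: [0.5702, -0.2456, 0.0378]
ee_rot: [0.116, 0.993, -0.0, 0.0]
wrist_force: [0.2, -0.8, -0.6]
grip_width: 0.0353
```

Call:
carry_out(rows=[{"travel":[0,0,0],"rot":[0,0,0]},{"travel":[0,0,0],"rot":[0,0,0]},{"travel":[0,0,0],"rot":[0,0,0]},{"travel":[0,0,0],"rot":[0,0,0]},{"travel":[0,0,0],"rot":[0,0,0]}], hand=0.3)

```text
time_s: 10.95
eef_pos: [0.5702, -0.2455, 0.0377]
ee_rot: [0.116, 0.993, 0.0, -0.0]
wrist_force: [-0.8, 0.1, 0.2]
grip_width: 0.0306
```

```bash
python3 look.py g; python3 -c "
from ov import *
from cell import observe
o=observe()
im=np.load('sceneg.npz')['p'][:,:,::-1]
c=im[160:200,325:375].astype(float); c=np.clip((c-40)*1.7,0,255).astype(np.uint8)
cv2.imwrite('pics/g2.png',cv2.resize(c,None,fx=15,fy=15,interpolation=cv2.INTER_CUBIC))"
```

```text
10.95 [ 0.5702 -0.2455  0.0377] [ 0.116   0.9932  0.     -0.    ] [-0.83  0.14  0.24] 0.030611226455552032
top crop 404 167
scene crop 303 123
```

View pics/g2.png

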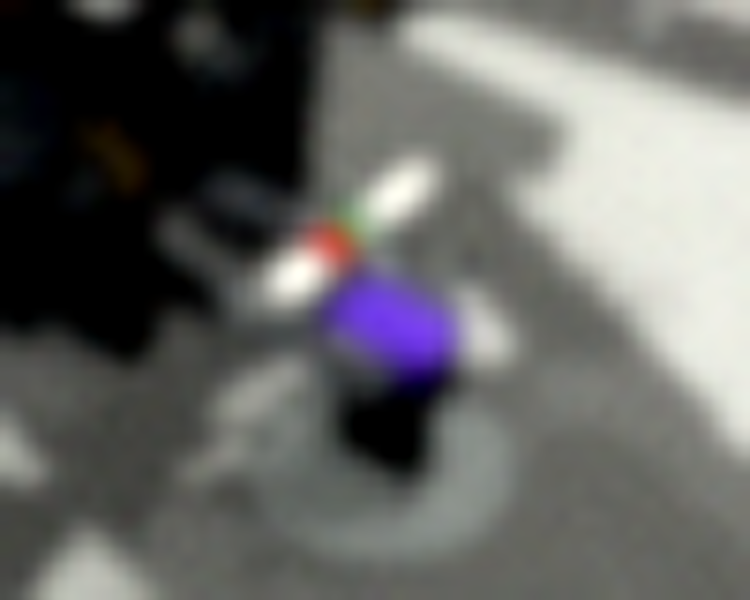

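Call:
carry_out(rows=[{"travel":[0,0,0.3],"rot":[0,0,0]},{"travel":[0,0,0.8],"rot":[0,0,0]},{"travel":[0,0,1.5],"rot":[0,0,0]},{"travel":[0,0,2.5],"rot":[0,0,0]},{"travel":[0,0,4],"rot":[0,0,0]},{"travel":[0,0,5.5],"rot":[0,0,0]},{"travel":[0,0,7],"rot":[0,0,0]},{"travel":[0,0,8],"rot":[0,0,0]},{"travel":[0,0,8],"rot":[0,0,0]},{"travel":[0,0,8],"rot":[0,0,0]}])

```text
time_s: 12.3
eef_pos: [0.5699, -0.2453, 0.1172]
ee_rot: [0.116, 0.993, 0.0, -0.0]
wrist_force: [0.0, 0.7, -1.5]
grip_width: 0.0309
```

```bash
python3 look.py i; python3 -c "
from ov import *
im=np.load('scenei.npz')['p'][:,:,::-1]
c=im[135:195,320:380].astype(float); c=np.clip((c-40)*1.5,0,255).astype(np.uint8)
cv2.imwrite('pics/i2.png',cv2.resize(c,None,fx=10,fy=10,interpolation=cv2.INTER_CUBIC))"
```

```text
12.3 [ 0.5699 -0.2453  0.1172] [ 1.160e-01  9.933e-01  2.000e-04 -4.000e-04] [ 0.03  0.66 -1.55] 0.030931848495219894
top crop 414 161
scene crop 304 102
```

View pics/i2.png

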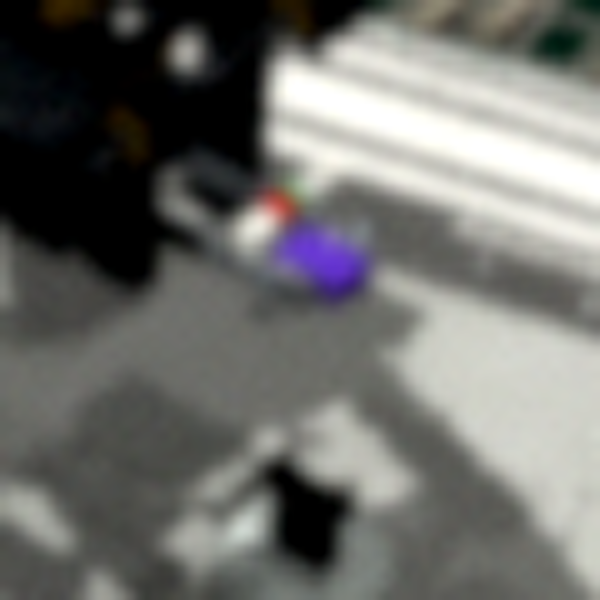

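Call:
carry_out(rows=[{"travel":[-0.2,1,0.5],"rot":[0,0,-6]},{"travel":[-0.5,2.2,1],"rot":[0,0,-13]},{"travel":[-0.8,3.4,1],"rot":[0,0,-21]},{"travel":[-1.1,4.7,1],"rot":[0,0,-29]},{"travel":[-1.3,6,1],"rot":[0,0,-37]},{"travel":[-1.6,7.3,1],"rot":[0,0,-45]},{"travel":[-1.9,8.6,1],"rot":[0,0,-53]},{"travel":[-2.2,9.9,1],"rot":[0,0,-61]},{"travel":[-2.4,11.2,1],"rot":[0,0,-69]},{"travel":[-2.7,12.5,1],"rot":[0,0,-77]},{"travel":[-3,13.8,1],"rot":[0,0,-85]},{"travel":[-3.3,15.1,0.5],"rot":[0,0,-93]},{"travel":[-3.5,16.2,0],"rot":[0,0,-100]},{"travel":[-3.7,17,0],"rot":[0,0,-105]},{"travel":[-3.75,17.2,0],"rot":[0,0,-106.6]},{"travel":[-3.75,17.2,0],"rot":[0,0,-106.6]},{"travel":[-3.75,17.2,0],"rot":[0,0,-106.6]}])

```text
time_s: 14.52
eef_pos: [0.5328, -0.0739, 0.1177]
ee_rot: [0.866, 0.501, 0.0, 0.0]
wrist_force: [0.4, -0.5, -1.0]
grip_width: 0.0314
```

```bash
python3 look.py j
```

```text
14.525 [ 0.5328 -0.0739  0.1177] [8.655e-01 5.009e-01 0.000e+00 1.000e-04] [ 0.38 -0.46 -1.03] 0.03138383377064603
top crop 334 179
scene crop 287 144
```

View pics/j.png

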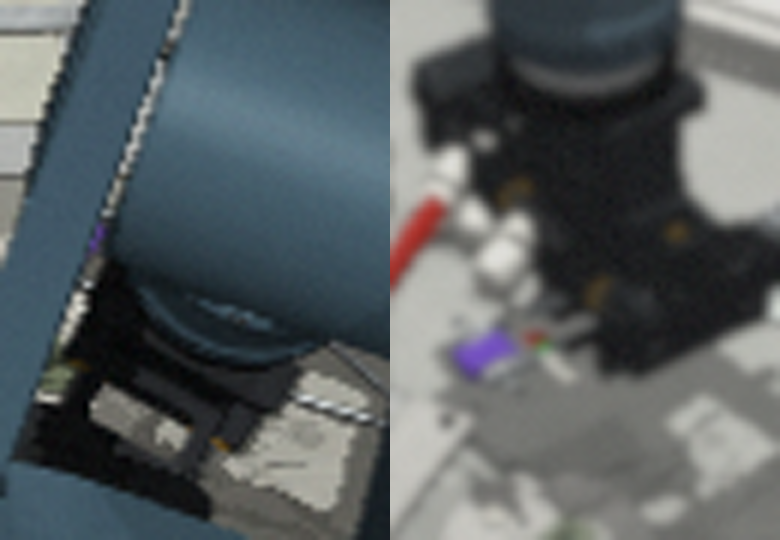

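Call:
carry_out(rows=[{"travel":[0,0,-1.5],"rot":[0,0,0]},{"travel":[0,0,-3],"rot":[0,0,0]},{"travel":[0,0,-4.5],"rot":[0,0,0]},{"travel":[0,0,-5.5],"rot":[0,0,0]},{"travel":[0,0,-6.3],"rot":[0,0,0]},{"travel":[0,0,-6.6],"rot":[0,0,0]},{"travel":[0,0,-6.6],"rot":[0,0,0]},{"travel":[0,0,-6.6],"rot":[0,0,0]}])

```text
time_s: 15.62
eef_pos: [0.5331, -0.0737, 0.0522]
ee_rot: [0.866, 0.501, 0.0, 0.0]
wrist_force: [-0.4, 0.8, -0.7]
grip_width: 0.0307
```

```bash
python3 look.py k
python3 - <<'E'
from ov import *
from cell import observe
o=observe();X,Y,Z=o['eef_pos'];print(o['grip_width'])
im=np.load('scenek.npz')['p'][:,:,::-1];x,y,w,h=285,195,65,50;s=12
c=im[y:y+h,x:x+w].astype(float);c=np.clip((c-30)*1.5,0,255).astype(np.uint8)
c=cv2.resize(c,None,fx=s,fy=s,interpolation=cv2.INTER_CUBIC);c0=c.copy()
def D(P,col):
    k=((prj('scene',P)-[x,y]+.5)*s).astype(np.int32);cv2.polylines(c,[cv2.convexHull(k)],True,col,1)
D(boxp(X,Y,np.radians(59.9),.024,.016,Z-.004,Z+.004,.055),(0,255,0))
D(cyl(.560,-.0268,.0065,.016,.01601),(0,255,255));D(cyl(.5293,-.0226,.049,.014,.01401),(255,255,0))
cv2.imwrite('pics/k2.png',c);cv2.imwrite('pics/k3.png',c0)
E
```

```text
15.625 [ 0.5331 -0.0737  0.0522] [8.657e-01 5.006e-01 3.000e-04 4.000e-04] [-0.38  0.82 -0.7 ] 0.030652149497395826
top crop 331 183
scene crop 288 161
0.031104522589562863
```

View pics/k2.png

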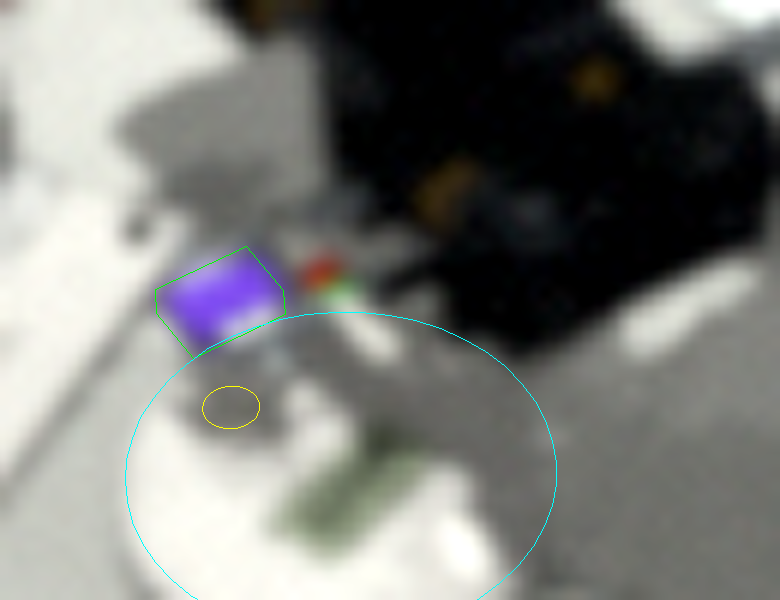

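View pics/k3.png

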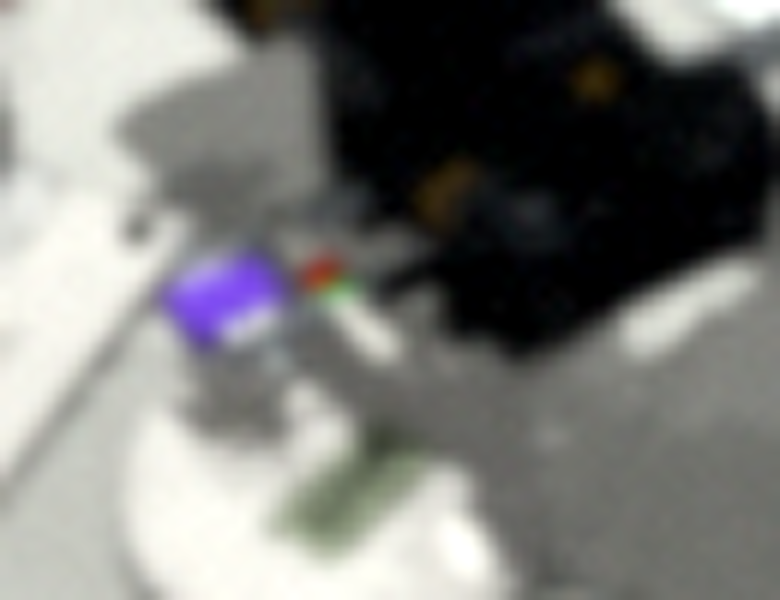

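Run:
```python
from fit import *
im=np.load('scene0.npz')['p'];s=im.astype(float).mean(2)
B=(284,342,210,262);u0,u1,v0,v1=B;g=s[v0:v1,u0:u1];W=np.ones_like(g)
def f(q):
    m=cover('scene',cyl(q[0]/1e3,q[1]/1e3,.049,.013,.014),B); k=abs(np.arange(v0,v1)[:,None]*1.+0*g-236)<99
    W=np.ones_like(g,bool);W[228-v0:246-v0,302-u0:326-u0]=0;W[242-v0:,:]=0
    A=np.c_[m[W],np.ones(W.sum())];c=np.linalg.lstsq(A,g[W],rcond=None)[0];return((A@c-g[W])**2).mean()
r=minimize(f,[529,-23],method='Nelder-Mead',options=dict(initial_simplex=[[529,-23],[535,-23],[529,-17]]));print(r.x,r.fun)
hsv=cv2.cvtColor(im,cv2.COLOR_RGB2HSV);m=np.zeros(s.shape,bool);m[226:246,300:326]=1;m&=hsv[...,1]>35
v,u=np.nonzero(m);print('disp scene',unp('scene',[[u.mean(),v.mean()]],.0145),len(u))
x,y=285,210;sc=14
c=cv2.resize(np.clip((im[y:y+42,x:x+55,::-1].astype(float)-60)*1.4,0,255).astype(np.uint8),None,fx=sc,fy=sc,interpolation=cv2.INTER_CUBIC)
for P in(cyl(.560,-.0268,.0065,.016,.01601),cyl(.5293,-.0226,.049,.014,.01401)):
    cv2.polylines(c,[((prj('scene',P)-[x,y]+.5)*sc).astype(np.int32)[:48]],True,(0,0,255),1)
cv2.imwrite('pics/puck.png',c)
```

```text
[527.45869303 -17.62238731] 64.15281051147633
disp scene [[ 0.52319412 -0.01948051  0.0145    ]] 9
```

View pics/puck.png

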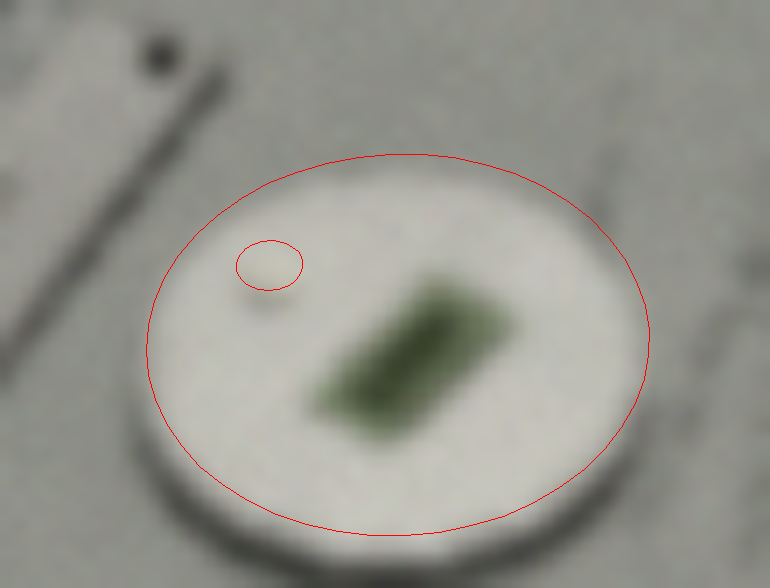

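Call:
carry_out(rows=[{"travel":[-0.1,0.1,0],"rot":[0,0,0]},{"travel":[-0.1,0.1,0],"rot":[0,0,0]},{"travel":[-0.1,0.1,0],"rot":[0,0,0]},{"travel":[-0.1,0.1,0],"rot":[0,0,0]},{"travel":[-0.1,0.1,0],"rot":[0,0,0]},{"travel":[-0.1,0.1,0],"rot":[0,0,0]},{"travel":[-0.1,0.1,0],"rot":[0,0,0]},{"travel":[-0.1,0.1,0],"rot":[0,0,0]}])

```text
time_s: 16.73
eef_pos: [0.5317, -0.0725, 0.0517]
ee_rot: [0.866, 0.501, 0.0, -0.0]
wrist_force: [-0.3, -0.5, -1.1]
grip_width: 0.0311
```

```bash
python3 look.py l
python3 - <<'E'
from h import *
from cell import observe
o=observe();print(o['grip_width'],abs(o['joint_vel']).max())
im=np.load('scenel.npz')['p'][:,:,::-1]
c=im[190:250,280:360].astype(float);c=np.clip((c-20)*1.3,0,255).astype(np.uint8)
cv2.imwrite('pics/l2.png',np.vstack([cv2.resize(c,None,fx=9,fy=9,interpolation=cv2.INTER_CUBIC)]))
cv2.imwrite('pics/lfull.png',im)
E
```

```text
16.725 [ 0.5317 -0.0725  0.0517] [ 0.8657  0.5006  0.     -0.    ] [-0.26 -0.51 -1.06] 0.0310534931705852
top crop 330 183
scene crop 288 162
0.030924203782606026 0.0010334328303898237
```

View pics/l2.png

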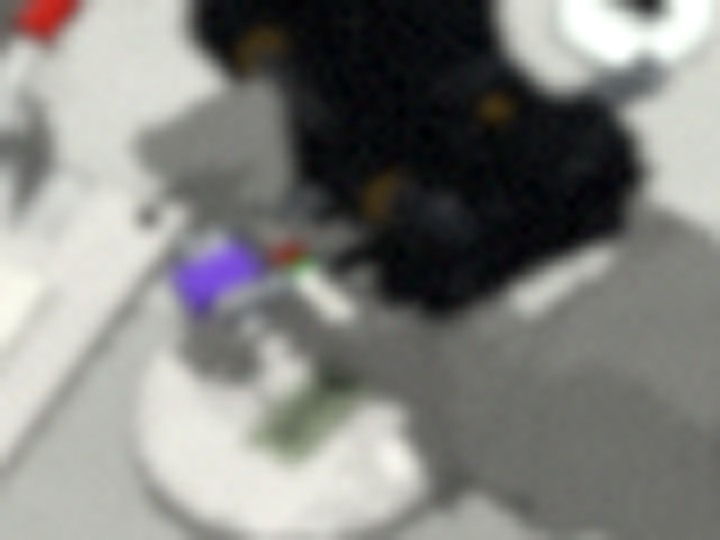

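View pics/lfull.png

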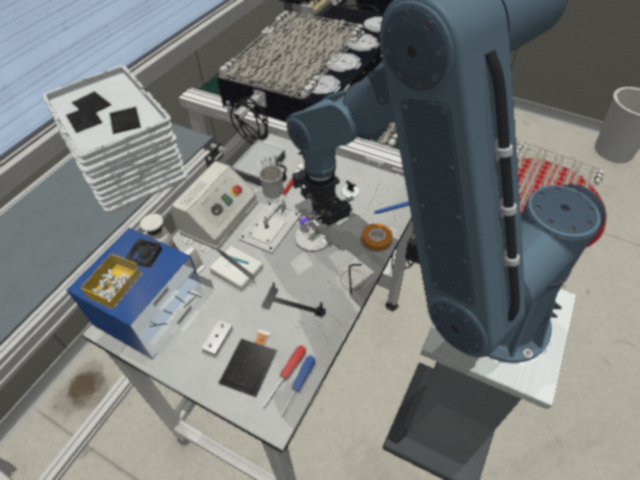

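```bash
python3 -c "
from cell import hand_in;print(hand_in())"
```

```text
the job is handed in; nothing more can be done
None
```

The job is handed in at about 16.7 s. The tweezers are in the gripper with the violet glass between their tips, held level and still above the puck's sensor window.

- **What I did:** I lifted the tweezers straight out of the cradle and pinched the glass across its width. I then lifted it off the stand and moved it over the sensor.
- **Gap:** the last width readings over the grips were 30.9–31.1 mm, about 0.14 rad, near the middle of the green. In the last picture the blade appears to stand at the green zone, but the image is blurry, so I rely mainly on the width.
- **Position:** the underside of the glass is about 32 mm above the sensor. Its centre is at about (0.559, -0.025) m.
- **Contact:** the last wrist forces were about 1 N, and the last picture shows the glass well clear of the puck. I saw nothing else disturbed.
- **Disagreement:** the two cameras placed the puck about 4–5 mm apart. The top view put the sensor at (0.560, -0.027) and the scene view at (0.558, -0.022). I centred the glass between the two, weighted towards the sharper top view, so it may be 2–3 mm off-centre.

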